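# Draw the stuck mixing pot off its twin

## Task

Two mixing pots stand mouth down on the sloping drip stand, stuck together with cured resin. Slide the red-knobbed fork bolt fully home so that it traps the white inner pot's flange, then draw the orange outer pot straight off along its own leaning axis, leaving the white pot seated on the stand and the bolt closed. Set the orange pot down gently, still mouth down and upright, wholly on the round cork mat, and leave everything else on the bench undisturbed.

Things in the scene. Friction and masses are not known exactly. Their poses are not given: they have to be found in the camera images.
- stand: Fixed aluminium drip stand, low side to the robot at yaw 0. Origin on the bench under the pots. Its slope passes 50 mm above the origin and rises at 25 deg towards the stand's +x: 120 mm long by 250 mm wide (y -70 to +180 mm). Its normal, the pots' axis, is (-0.423, 0, 0.906) in the stand's frame. A boss 39 mm wide, 30 mm high holds the white pot in place.
- rail (a point): Middle of a 16 mm steel rail that crosses over the stand along its y (310 mm long, 310 mm above the bench, 15 mm to the stand's -x), on posts at the stand's x = 56 mm, y = -100 and +210 mm. It is in the way of a gripper pointing straight down: come in along the slope's normal, from the robot's side.
- bolt (a joint): Steel fork bolt sliding level across the slope along the stand's y, between rails 14 mm high. In m: 0 = back (+y), 0.06 = fully home (-y) at its stop, its two 5 mm thick prongs then over the white pot's flange and under the orange rim (underside 7 mm above the slope). Starts at 0 to 0.012, stays where left, takes about 1.5 N.
- bolt_knob (a point): Grip point of the bolt's red square knob, 55 mm above the slope. The knob is 18 x 18 mm, square to the stand, standing along the slope's normal from 12 to 72 mm above the slope. It is 155 mm to the stand's +y of the pots' axis with the bolt at 0, 95 mm when home.
- inner_pot: White pot, mouth down on the slope, mostly hidden inside the orange one: 50 mm outside diameter, 84 mm high, 0.1 kg, flange at the mouth 76 mm across, 4 mm thick. Origin at the centre of its mouth, on the slope; z along its axis to the closed end. Loose: unless its flange is trapped it comes up with the orange pot.
- outer_pot: Orange pot over the white one, mouth down: 62 mm outside diameter, straight sided, 68 mm high, wall 3 mm, rim 72 mm across and 4 mm thick, about 0.09 kg. Origin at the centre of its mouth, at first 20 mm above the slope; z along its axis to the flat closed end at 68 mm. Resin drags on it with some 4 to 6 N for the first 40 mm; clear of the white pot after 64 mm of lift along the axis.
- mat: Fixed round cork mat, 150 mm across and 8 mm thick, level on the bench. Origin at the centre of its underside.
- hardener: Bystander: blue bottle 54 mm across, 120 mm tall; origin at the base.
- spreader: Bystander: flat spatula lying on the bench; origin under its middle.
- brush: Bystander: brush lying on the bench; origin under its middle.
- offcut: Bystander: wood block 90 x 50 x 30 mm; origin under its middle.
- short_cup: Bystander: green cup 60 mm across, 45 mm tall; origin at the base.
- filler_jar: Bystander: white jar with red lid, 72 mm across, 80 mm tall; origin at the base.
Not all that is in view belongs to the job. Several things have the shape of the outer_pot; the one meant has the colours described above.

How it is judged:
By the outcome, as a careful person would: the job done as asked, in the order asked, and still so for the second after the job is handed in, with the robot touching nothing.
It also fails if it takes over 64 s, if anything falls off the work surface, if the arm or the gripper's body presses on something with over 40 N, if the wrist force passes 120 N, or if a joint passes its speed limit or range.

## Robot

A 6-joint arm with a two-finger parallel gripper is mounted at the origin on the work surface. World frame = base frame: x ahead of the robot, y to its left, z up, the work surface at z = 0. Lengths are in mm, angles in rad, forces in N, time in s.
With the tool pointing down it reaches from about 275 to 1000 mm from the base axis. Payload 8.4 kg.
Tool frame: the origin (TCP) lies between the finger pads; the fingertips stand r.finger_overhang ahead of it and the grasp point (between the pads) is the TCP (r.finger_overhang is the distance from the TCP to the fingertips, in mm); z points along the fingers, y is the line along which they close (so a half turn about z gives the same grasp; the last joint's range is limited). The gripper opens to 85 mm and grips with 20 to 120 N. Pads are 22 mm wide; open, the fingers measure 114 mm over their backs; the gripper's body (76 mm by 85 mm) begins 54 mm behind the grasp point. The pads swing forward as they close: fully open they stand 13 mm farther back than shut.
Start: joints at [-1.235, 0.353, 1.633, -0, 1.155, -0.002], TCP at [207.131, -589.682, 250.281] pointing down, gripper open.
Joint ranges: [-2.63, 2.63], [-0.92, 2.1], [0.06, 2.66], [-1.3, 4.44], [0, 2.69], [-3.02, 3.02]. Speed limits (rad/s): [2.22, 2.22, 2.79, 3.14, 3.14, 3.14].

## Interface

Orientations are given as [roll, pitch, yaw] about the fixed x, y, z axes, in that order (R = Rz(yaw) Ry(pitch) Rx(roll)).
In Python, from rig import r, cams, sign_off gives the robot as it stands.
- The arm moves only by the shell command python3 -m crank 'ROWS' [FORCE]. ROWS is JSON, a list of rows, each a list of 7 numbers: the shift along the tool's x, y, z in m, then the turn, a rotation vector about the tool's x, y, z in rad, then the closure, from 0 (fully open) to 1 (shut). In form: [[dx, dy, dz, ax, ay, az, gripper], ...]. A call has 1 to 5 rows; each row is the pose to reach, as a shift and turn from the pose commanded when the call began, along the tool's axes at that moment; what a row does not reach only later rows make up. A row lasts 1/10 s, in which the tool goes at most 50 mm and 8.59 degrees, less where a joint would pass 70% of its speed; a pose out of reach is approached as far as the arm can. A call with a gripper value outside its range is refused whole. The fingers move at their own pace and stop on an object; FORCE is the grip in N (left out, the last holds). Time passes only in rows, so rows that repeat a pose let the fingers close. It gives the time, the measured TCP pose, the force, the opening and the grip force at its end, in the units of the state.
- r.sense(): the state, without advancing time (a new reading comes with each control period).
- cams.grab_frame(name): name is "scene" or "top"; returns a dict with "image" (384x512x3 uint8, red, green, blue), "fx", "fy", "cx", "cy" (pixels), "D" ([k1, k2, p1, p2, k3] as OpenCV has them; the pictures are not rectified), "position" and "orientation" of the camera in the world. Camera axes: x right, y down, z forward; pixel columns grow to the right and rows downward; lengths in mm; the calibration is good to about 2 mm. A picture is of the moment at which its call begins. There is no depth.
- sign_off(): hands the job in; it is judged then, once.
The state is a dict: "clock": time; "qpos": joint angles; "qvel": joint speeds; "joint_efforts": joint torques, N m; "eef_pos": TCP position; "tcp_rot": TCP orientation; "contact_force": force on the tool from outside, world axes, zero at the start; "wrist_torque": the same for the moment, N m; "opening": opening from 0.0 (shut) to 1.0 (fully open); "grasp_force": force on a finger pad.
Only numpy, scipy, OpenCV 4.12 (cv2) and the standard library are available. Lean on these libraries where they do the work, as an engineer would, in place of code of your own. Each camera call takes 0.05 s, during which the arm holds its last target. There are 200 camera calls.

## Working session

There is one attempt and no reset: what is moved stays moved. The work goes in short steps, Python scripts to look and compute and a shell command to move; the robot and the scene stay as the last step left them, time stands still between calls to the robot, and variables do not carry over. Pictures are saved under pics/ and viewed, at most 10 in all, crops included, and the job is handed in when it is done.

```bash
ls; mkdir -p pics; python3 - <<'E'
from rig import r,cams
import cv2
print(r.finger_overhang, r.sense())
for n in("scene","top"):
    f=cams.grab_frame(n); cv2.imwrite(f"pics/{n}0.png",f["image"][:,:,::-1]); print({k:v for k,v in f.items() if k!="image"})
E
```

```text
pics
19.0 {'clock': 0.0, 'qpos': array([-1.23538494e+00,  3.53692518e-01,  1.63413825e+00, -1.52682457e-06,
        1.15518886e+00, -2.36533459e-03]), 'qvel': array([ 0.00018797, -0.00109432, -0.00056578, -0.00149363, -0.00133803,
        0.00048447]), 'joint_efforts': array([ 1.19443266e-03, -6.05257344e+01, -3.42069054e+01,  2.57317306e-04,
        9.43464314e-03,  1.26766889e-05]), 'eef_pos': array([ 206.99063189, -589.25115004,  249.53218462]), 'tcp_rot': array([-3.14016568e+00, -1.97930580e-06,  3.37777333e-01]), 'contact_force': array([-0.20328196, -0.71976324,  0.95187356]), 'wrist_torque': array([ 0.05450897, -0.02905202, -0.00384561]), 'grasp_force': 0.0, 'opening': 1.0034348588455055}
{'fx': 490.1802081352379, 'fy': 490.1802081352379, 'cx': 245.77656629805298, 'cy': 190.5216144656664, 'D': array([0.04154343, 0.        , 0.        , 0.        , 0.        ]), 'position': array([1582.07204099,   35.91160077, 1062.18504042]), 'orientation': array([-2.26655609, -0.01550845,  1.65097409])}
{'fx': 367.7976404829169, 'fy': 367.7976404829169, 'cx': 255.78710732760214, 'cy': 194.2264009551934, 'D': array([-0.08335042,  0.        ,  0.        ,  0.        ,  0.        ]), 'position': array([ 240.72606646,  -11.5051586 , 1409.66000674]), 'orientation': array([-2.92421571, -0.00599204, -1.52901467])}
```

View pics/scene0.png

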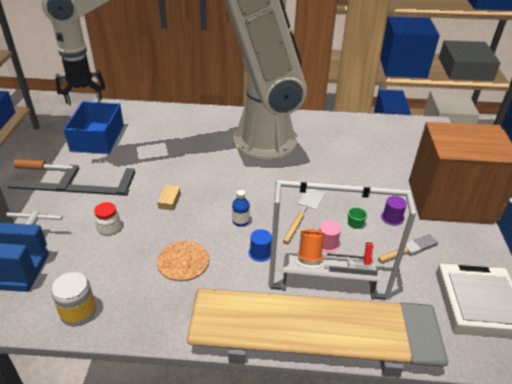

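View pics/top0.png

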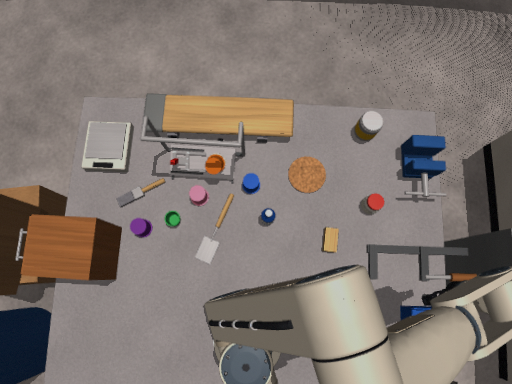

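Orange pot candidates: orange pot on the stand, scene (311,246) and top (215,163). Others of the same shape: pink (330,235), blue (261,245), purple (395,210). The green cup at (357,217) is short. By the description it is the orange one, beside the red knob at (368,254). I'll check that in a close crop of both views.

```bash
cat > h.py <<'E'
import numpy as np, cv2
from scipy.spatial.transform import Rotation as Ro
def ray(f,px):
    K=np.array([[f["fx"],0,f["cx"]],[0,f["fy"],f["cy"]],[0,0,1]])
    u=cv2.undistortPoints(np.array([[px]],float),K,f["D"])[0,0]
    d=Ro.from_euler("xyz",f["orientation"]).apply([u[0],u[1],1]); return f["position"],d/np.linalg.norm(d)
def plane(f,px,z):
    p,d=ray(f,px); return p+d*(z-p[2])/d[2]
def tri(fa,pa,fb,pb):
    p,d=ray(fa,pa); q,e=ray(fb,pb)
    s=np.linalg.lstsq(np.c_[d,-e],q-p,rcond=None)[0]; a=p+s[0]*d; b=q+s[1]*e
    return (a+b)/2,np.linalg.norm(a-b)
def proj(f,X):
    K=np.array([[f["fx"],0,f["cx"]],[0,f["fy"],f["cy"]],[0,0,1]])
    R=Ro.from_euler("xyz",f["orientation"]).inv(); c=R.apply(np.atleast_2d(X)-f["position"])
    return cv2.projectPoints(c,np.zeros(3),np.zeros(3),K,f["D"])[0][:,0]
def blobs(f,lo,hi,box):
    h=cv2.cvtColor(f["image"],cv2.COLOR_RGB2HSV); m=cv2.inRange(h,np.array(lo),np.array(hi))
    k=np.zeros_like(m); x0,y0,x1,y1=box; k[y0:y1,x0:x1]=m[y0:y1,x0:x1]
    n,_,s,c=cv2.connectedComponentsWithStats(k); return [(s[i].tolist(),c[i].round(1)) for i in range(1,n) if s[i][4]>15],k
E
python3 - <<'E'
from h import *; from rig import cams
fs=cams.grab_frame("scene"); ft=cams.grab_frame("top")
a=cv2.resize(fs["image"][175:305,260:420],None,fx=4.9,fy=4.4,interpolation=cv2.INTER_CUBIC)
a=cv2.resize(fs["image"][175:303,260:420],(750,600),interpolation=cv2.INTER_CUBIC)
b=cv2.resize(ft["image"][85:190,130:270],(800,600),interpolation=cv2.INTER_CUBIC)
cv2.imwrite("pics/cs.png",a[:,:,::-1]);cv2.imwrite("pics/ct.png",b[:,:,::-1])
print("orange",blobs(fs,(5,180,90),(14,255,255),(260,200,420,300))[0],blobs(ft,(5,180,90),(14,255,255),(190,140,240,190))[0])
print("red",blobs(fs,(0,170,90),(4,255,255),(340,220,400,290))[0],blobs(ft,(0,170,80),(4,255,255),(150,140,200,190))[0])
bm=blobs(ft,(5,60,90),(20,255,255),(280,145,335,205)); bs=blobs(fs,(5,60,90),(20,255,255),(140,225,220,290)); print("mat",bm[0],bs[0])
for f,B in((ft,bm),(fs,bs)):
    c=max(cv2.findContours(B[1],0,2)[0],key=cv2.contourArea)[:,0]
    P=np.array([plane(f,p,8) for p in c])[:,:2].astype(np.float32); print(cv2.minEnclosingCircle(P), P.mean(0))
E
```

```text
orange [([298, 230, 25, 30, 604], array([311. , 244.8]))] [([206, 155, 19, 19, 274], array([214.5, 163.9]))]
red [([365, 243, 7, 21, 115], array([368. , 253.3]))] [([171, 159, 7, 6, 24], array([173.2, 161.1]))]
mat [([288, 156, 38, 37, 1102], array([306.6, 174.1]))] [([157, 241, 53, 40, 1680], array([182.5, 260.3])), ([198, 288, 20, 2, 24], array([206.5, 288.8]))]
((641.3244018554688, -205.16830444335938), 75.77182006835938) [ 644.0167 -203.217 ]
((647.220458984375, -204.91859436035156), 77.18162536621094) [ 651.05225 -206.39426]
```

View pics/cs.png

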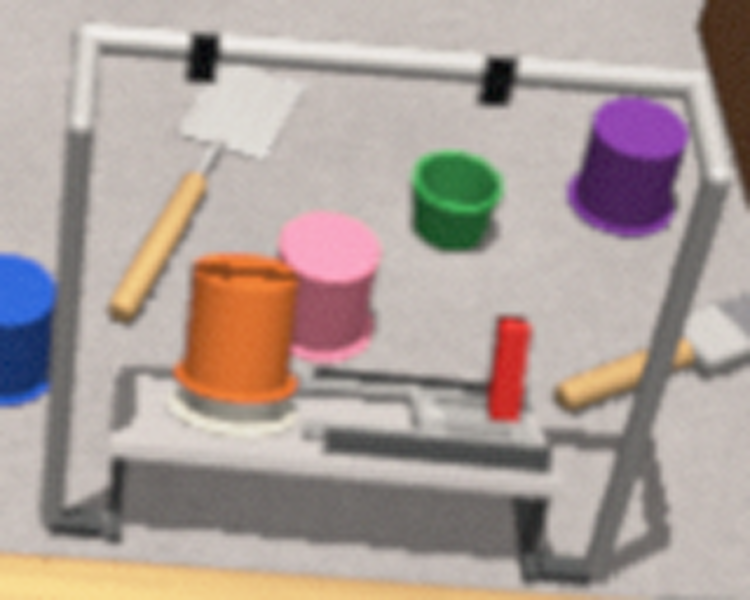

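View pics/ct.png

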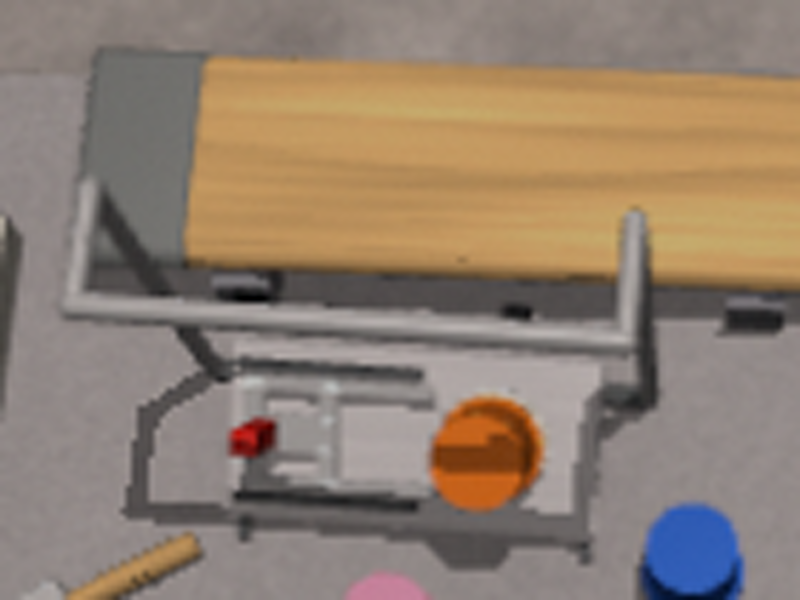

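The crops show the orange pot on the stand at scene (313,232) for its closed end, with the white flange beneath it. The red knob is at (369,244) to +y, and the rail corners are at scene (279,183) and (409,193), top (241,144) and (142,137). Next I triangulate these.

```bash
python3 - <<'E'
from h import *; from rig import cams
fs=cams.grab_frame("scene"); ft=cams.grab_frame("top")
S=lambda x,y:(260+x*160/750-.4,175+y*128/600-.4)
T=lambda x,y:(130+x*140/800-.4,85+y*105/600-.4)
for n,a,b in [("railR(-y)",S(88,38),T(632,340)),("railL(+y)",S(697,84),T(70,300)),("potend",S(247,268),T(480,462)),
  ("knobmid",(368,253.3),(173.2,161.1)),("knobtop",S(513,322),T(248,443))]:
    X,e=tri(fs,a,ft,b); print(n,X.round(1),round(e,1))
A=tri(fs,S(88,38),ft,T(632,340))[0];B=tri(fs,S(697,84),ft,T(70,300))[0]
v=B-A; yaw=np.arctan2(-v[0],v[1]); print("len",np.linalg.norm(v),"yaw",yaw)
Rz=Ro.from_euler("z",yaw); mid=(A+B)/2
print("rail-based origin (post mid y=55)",(mid-Rz.apply([-15,55,310])).round(1))
P=tri(fs,S(247,268),ft,T(480,462))[0]; n=np.array([-.4226,0,.9063])
print("pot-based origin",(P-Rz.apply(np.array([0,0,50])+88*n)).round(1))
E
```

```text
railR(-y) [644.2  50.2 308.7] 4.2
railL(+y) [654.2 362.7 311.7] 1.2
potend [623.8 151.9 129.9] 3.6
knobmid [647.2 308.1  86.9] 2.4
knobtop [635.6 305.  112.9] 3.0
len 312.64232853143295 yaw -0.03195175671398911
rail-based origin (post mid y=55) [6.624e+02 1.510e+02 2.000e-01]
pot-based origin [6.610e+02 1.507e+02 2.000e-01]
```

```bash
cat >> h.py <<'E'
O=np.array([661.5,151.,0]); YAW=-0.032; Rs=Ro.from_euler("z",YAW); N=np.array([-.42262,0,.90631])
LEAN=Rs*Ro.from_euler("y",-25,degrees=True)*Ro.from_euler("x",np.pi)
DOWN=Rs*Ro.from_euler("x",np.pi)
def W(y,h,up=0): return O+Rs.apply(np.array([0,y,50])+h*N+up*np.array([.90631,0,.42262]))  # y along stand, h above slope
def to(P,R):
    from rig import r
    s=r.sense(); R0=Ro.from_euler("xyz",s["tcp_rot"])
    d=R0.inv().apply(P-s["eef_pos"])/1e3; w=(R0.inv()*R).as_rotvec()
    print("t",round(s["clock"],2),"pos",s["eef_pos"].round(1),"F",s["contact_force"].round(1),"open",round(s["opening"],2),"grip",round(s["grasp_force"],1),"q",s["qpos"].round(2))
    print("shift",d.round(4),"turn",w.round(4),"mm",round(np.linalg.norm(d)*1e3),"deg",round(np.degrees(np.linalg.norm(w)),1))
E
python3 - <<'E'
from h import *
print(W(155,55),W(155,200)); to(W(155,200),LEAN)
E
```

```text
[643.2269535  306.66433103  99.84705   ] [581.97842613 308.62495318 231.262     ]
t 0.3 pos [ 207.1 -589.5  250. ] F [ 0.1 -0.5  0.2] open 1.0 grip 0.0 q [-1.24  0.35  1.63 -0.    1.16 -0.  ]
shift [ 0.6514 -0.7232  0.0191] turn [-0.0811  0.4314  0.3638] mm 973 deg 32.7
```

```bash
python3 -m crank '[[0.03,-0.033,0,0,0.02,0.02,0],[0.06,-0.067,0,-0.01,0.04,0.04,0],[0.1,-0.11,0,-0.01,0.06,0.06,0],[0.13,-0.145,0,-0.02,0.09,0.08,0],[0.163,-0.181,0.005,-0.02,0.11,0.09,0]]'; python3 -c "
from h import *
to(W(155,200),LEAN)"
```

```text
clock: 0.8
eef_pos: [299.8, -366.8, 246.0]
tcp_rot: [3.126, -0.112, 0.247]
contact_force: [0.2, -0.3, 0.1]
opening: 0.998
grasp_force: 0.0
t 0.8 pos [ 299.8 -366.8  246. ] F [ 0.2 -0.3  0.1] open 1.0 grip 0.0 q [-0.96  0.09  1.99  0.12  1.01  0.31]
shift [ 0.4345 -0.5868  0.0545] turn [-0.0602  0.3196  0.2725] mm 732 deg 24.3
```

```bash
python3 -m crank '[[0.03,-0.04,0.003,0,0.02,0.02,0],[0.06,-0.08,0.007,-0.01,0.04,0.04,0],[0.09,-0.12,0.01,-0.01,0.06,0.06,0],[0.12,-0.16,0.013,-0.02,0.09,0.08,0],[0.145,-0.195,0.017,-0.02,0.11,0.09,0]]'; python3 -c "
from h import *
to(W(155,200),LEAN)"
```

```text
clock: 1.3
eef_pos: [393.7, -141.7, 242.2]
tcp_rot: [3.121, -0.225, 0.159]
contact_force: [1.1, -0.2, -0.3]
opening: 1.0
grasp_force: 0.0
t 1.3 pos [ 393.7 -141.7  242.2] F [ 1.1 -0.2 -0.3] open 1.0 grip 0.0 q [-0.43 -0.07  2.18  0.14  0.84  0.9 ]
shift [ 0.2481 -0.4162  0.0595] turn [-0.0416  0.2092  0.1827] mm 488 deg 16.1
```

```bash
python3 -m crank '[[0.025,-0.042,0.006,0,0.02,0.02,0],[0.05,-0.083,0.012,-0.01,0.04,0.04,0],[0.075,-0.125,0.018,-0.01,0.06,0.06,0],[0.1,-0.166,0.024,-0.02,0.09,0.08,0],[0.124,-0.208,0.03,-0.02,0.105,0.09,0]]'; python3 -c "
from h import *
to(W(155,200),LEAN)"
```

```text
clock: 1.8
eef_pos: [487.6, 83.7, 236.2]
tcp_rot: [3.127, -0.331, 0.067]
contact_force: [0.6, -0.4, 0.1]
opening: 0.998
grasp_force: 0.0
t 1.8 pos [487.6  83.7 236.2] F [ 0.6 -0.4  0.1] open 1.0 grip 0.0 q [ 0.21  0.02  2.13 -0.1   0.67  1.78]
shift [ 0.1018 -0.2187  0.037 ] turn [-0.0224  0.1042  0.093 ] mm 244 deg 8.1
```

```bash
python3 -m crank '[[0.02,-0.043,0.007,0,0.02,0.02,0],[0.04,-0.086,0.014,-0.01,0.04,0.04,0],[0.06,-0.13,0.02,-0.01,0.06,0.06,0],[0.08,-0.173,0.028,-0.02,0.08,0.08,0],[0.102,-0.2187,0.037,-0.0224,0.104,0.093,0]]';  python3 -m crank '[[0,0,0,0,0,0,0],[0,0,0,0,0,0,0]]'; python3 - <<'E'
from h import *
from rig import cams
to(W(155,55),LEAN)
fs=cams.grab_frame("scene"); a=cv2.resize(fs["image"][140:300,270:430],(600,600),interpolation=cv2.INTER_CUBIC)
ft=cams.grab_frame("top"); b=cv2.resize(ft["image"][100:260,110:230],(450,600),interpolation=cv2.INTER_CUBIC)[:, :200]
cv2.imwrite("pics/k1.png",np.hstack([a,b])[:,:,::-1])
print(blobs(fs,(0,170,90),(4,255,255),(340,220,400,290))[0])
E
```

```text
clock: 2.3
eef_pos: [581.7, 307.3, 230.8]
tcp_rot: [3.141, -0.435, -0.032]
contact_force: [0.5, -0.3, 0.8]
opening: 0.996
grasp_force: 0.0
clock: 2.5
eef_pos: [580.8, 306.0, 229.9]
tcp_rot: [3.14, -0.433, -0.029]
contact_force: [0.2, -1.1, 0.4]
opening: 0.999
grasp_force: 0.0
t 2.5 pos [580.8 306.  229.9] F [ 0.2 -1.1  0.4] open 1.0 grip 0.0 q [ 0.61  0.28  1.86 -0.41  0.69  2.48]
shift [ 0.0021 -0.0028  0.1442] turn [0.0007 0.0036 0.0025] mm 144 deg 0.3
[([364, 243, 9, 21, 124], array([368. , 252.8]))]
```

View pics/k1.png

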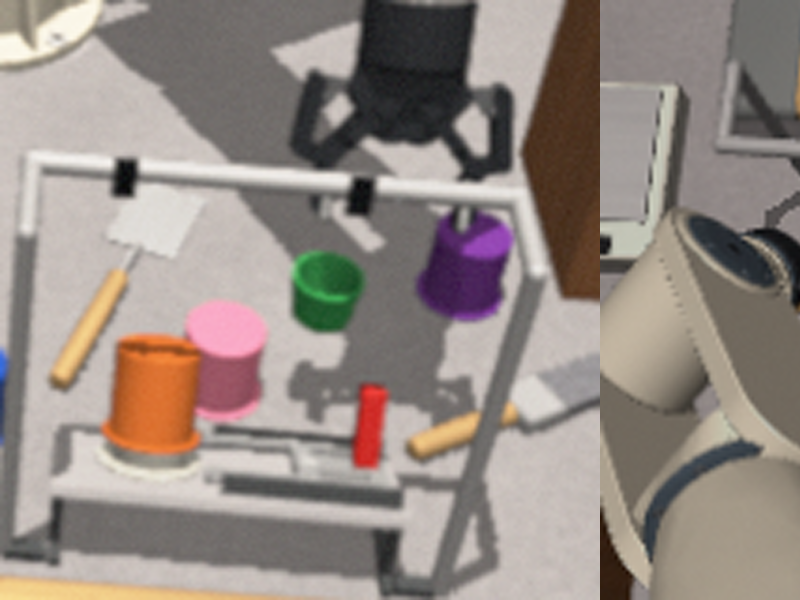

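The picture shows the open gripper at about (430,150) in the crop, lined up over the red knob at (370,430), and clear of the rail and of the pots behind. I now go in along the normal.

```bash
python3 -m crank '[[0,-0.001,0.035,0,0,0,0],[0.001,-0.002,0.07,0,0.003,0.002,0],[0.002,-0.003,0.105,0,0.003,0.002,0],[0.002,-0.003,0.13,0,0.003,0.002,0],[0.002,-0.003,0.144,0,0.003,0.002,0]]' && python3 -m crank '[[0,0,0,0,0,0,0.5],[0,0,0,0,0,0,0.8],[0,0,0,0,0,0,1],[0,0,0,0,0,0,1],[0,0,0,0,0,0,1]]' 30;  python3 -m crank '[[0,0,0,0,0,0,1],[0,0,0,0,0,0,1],[0,0,0,0,0,0,1]]' ; python3 - <<'E'
from h import *
to(W(95,55),LEAN)
E
```

```text
clock: 3.1
eef_pos: [643.5, 303.7, 99.0]
tcp_rot: [3.14, -0.435, -0.035]
contact_force: [-0.7, -0.3, 0.0]
opening: 0.998
grasp_force: 0.0
clock: 3.6
eef_pos: [643.9, 306.5, 102.3]
tcp_rot: [-3.14, -0.438, -0.034]
contact_force: [-4.2, -0.2, 6.7]
opening: 0.208
grasp_force: 32.7
clock: 3.9
eef_pos: [643.9, 306.5, 102.3]
tcp_rot: [-3.141, -0.438, -0.033]
contact_force: [-3.3, -1.2, 6.4]
opening: 0.202
grasp_force: 32.5
t 3.9 pos [643.9 306.5 102.3] F [-3.3 -1.2  6.4] open 0.2 grip 32.5 q [ 0.55  0.53  1.83 -0.54  0.47  2.59]
shift [-0.0015  0.0598  0.0019] turn [-0.0004 -0.0021 -0.0013] mm 60 deg 0.1
```

```bash
python3 -m crank '[[0,0.012,0,0,0,0,1],[0,0.024,0,0,0,0,1],[0,0.036,0,0,0,0,1],[0,0.046,0,0,0,0,1],[0,0.053,0,0,0,0,1]]' && python3 -m crank '[[0,0.002,0,0,0,0,1],[0,0.004,0,0,0,0,1],[0,0.006,0,0,0,0,1]]'; python3 - <<'E'
from h import *
to(W(95,55),LEAN)
E
```

```text
clock: 4.4
eef_pos: [642.5, 253.2, 102.3]
tcp_rot: [-3.14, -0.439, -0.034]
contact_force: [-1.7, 1.4, 5.3]
opening: 0.211
grasp_force: 32.3
clock: 4.7
eef_pos: [642.4, 248.5, 102.3]
tcp_rot: [-3.138, -0.44, -0.034]
contact_force: [-4.6, 15.0, 2.5]
opening: 0.208
grasp_force: 32.2
t 4.7 pos [642.4 248.5 102.3] F [-4.6 15.   2.5] open 0.21 grip 32.2 q [ 0.46  0.49  1.9  -0.52  0.41  2.51]
shift [-0.002   0.0018  0.0018] turn [-0.0028 -0.0034 -0.0017] mm 3 deg 0.3
```

```bash
python3 -m crank '[[0,0.002,0,0,0,0,1],[0,0.002,0,0,0,0,1],[0,0.002,0,0,0,0,1]]'; python3 - <<'E'
from h import *
from rig import cams
to(W(95,55),LEAN)
fs=cams.grab_frame("scene"); a=cv2.resize(fs["image"][200:300,280:405],(750,600),interpolation=cv2.INTER_CUBIC)
cv2.imwrite("pics/k2.png",a[:,:,::-1])
E
```

```text
clock: 5.0
eef_pos: [642.4, 248.5, 102.4]
tcp_rot: [-3.136, -0.441, -0.033]
contact_force: [-3.6, 15.4, 1.6]
opening: 0.207
grasp_force: 32.1
t 5.0 pos [642.4 248.5 102.4] F [-3.6 15.4  1.6] open 0.21 grip 32.1 q [ 0.46  0.49  1.9  -0.52  0.41  2.51]
shift [-0.002   0.0018  0.0018] turn [-0.0054 -0.0043 -0.001 ] mm 3 deg 0.4
```

View pics/k2.png

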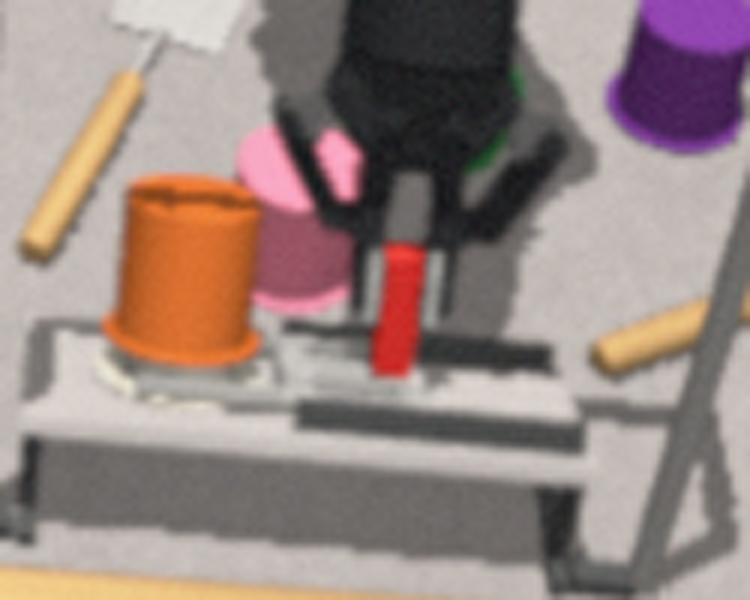

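The bolt is home: the prongs lie under the orange rim and over the white flange, around crop (190,375). The knob at (400,310) did not move under a further 2 mm command. I release it and go back along the normal.

```bash
python3 -m crank '[[0,0,0,0,0,0,0.6],[0,0,0,0,0,0,0.4],[0,0,0,0,0,0,0.4],[0,0,-0.03,0,0,0,0.4],[0,0,-0.07,0,0,0,0.4]]' && python3 -m crank '[[0,0,-0.045,0,0,0,0.4],[0,0,-0.05,0,0,0,0.2],[0,0,-0.05,0,0,0,0]]'; python3 - <<'E'
from h import *
from rig import cams
to(W(0,170),LEAN)
fs=cams.grab_frame("scene")
print(blobs(fs,(0,170,90),(4,255,255),(320,220,400,290))[0])
for h in (72,12): print(proj(fs,W(95,h)))
E
```

```text
clock: 5.55
eef_pos: [610.9, 244.8, 162.8]
tcp_rot: [3.139, -0.433, -0.034]
contact_force: [1.8, 0.4, 0.6]
opening: 0.599
grasp_force: 0.0
clock: 5.85
eef_pos: [591.3, 246.8, 211.3]
tcp_rot: [-3.14, -0.44, -0.034]
contact_force: [-0.3, 0.8, 0.1]
opening: 0.913
grasp_force: 0.0
t 5.85 pos [591.3 246.8 211.3] F [-0.3  0.8  0.1] open 0.91 grip 0.0 q [ 0.5   0.27  1.93 -0.39  0.6   2.4 ]
shift [-0.0016  0.0935  0.0071] turn [-0.0008 -0.0032 -0.0022] mm 94 deg 0.2
[([342, 241, 8, 21, 124], array([345.8, 251. ]))]
[[346.6778188  240.81034001]]
[[344.19157304 261.500876  ]]
```

```bash
python3 -m crank '[[-0.001,0.035,0.003,0,0,0,0],[-0.001,0.07,0.007,0,0,0,0],[-0.001,0.0925,0.007,0,-0.003,-0.002,0],[-0.001,0.0925,0.007,0,-0.003,-0.002,0]]'; python3 - <<'E'
from h import *
from rig import cams
to(W(1,65),LEAN)
ft=cams.grab_frame("scene"); a=cv2.resize(ft["image"][170:290,260:410],(750,600),interpolation=cv2.INTER_CUBIC)
cv2.imwrite("pics/p1.png",a[:,:,::-1])
E
```

```text
clock: 6.3
eef_pos: [588.9, 151.1, 200.4]
tcp_rot: [3.139, -0.43, -0.034]
contact_force: [0.3, 0.5, -0.9]
opening: 0.997
grasp_force: 0.0
t 6.3 pos [588.9 151.1 200.4] F [ 0.3  0.5 -0.9] open 1.0 grip 0.0 q [ 0.33  0.23  2.01 -0.31  0.52  2.17]
shift [ 0.0029 -0.0036  0.102 ] turn [ 0.0035  0.0063 -0.0016] mm 102 deg 0.4
```

View pics/p1.png

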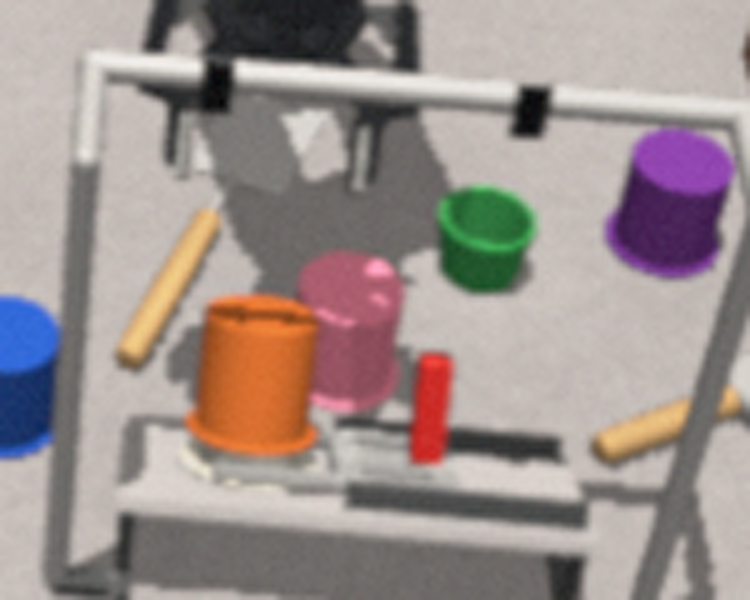

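The gripper is above the orange pot, fingers at crop (175,140) and (362,155) either side of the pot at (260,370). The bolt remains home. I descend and grip.

```bash
python3 -m crank '[[0.001,-0.002,0.03,0,0,0,0],[0.002,-0.003,0.06,0,0.003,0,0],[0.003,-0.003,0.085,0,0.003,0,0],[0.003,-0.0035,0.1,0.003,0.006,-0.001,0],[0.003,-0.0035,0.102,0.003,0.006,-0.001,0]]' && python3 -m crank '[[0,0,0,0,0,0,0.1],[0,0,0,0,0,0,0.25],[0,0,0,0,0,0,0.4],[0,0,0,0,0,0,0.5],[0,0,0,0,0,0,0.5]]' 45; python3 -c "
from h import *
to(W(0,65),LEAN)"
```

```text
clock: 6.85
eef_pos: [634.9, 156.4, 108.8]
tcp_rot: [-3.141, -0.437, -0.029]
contact_force: [-0.9, 0.1, 0.0]
opening: 1.005
grasp_force: 0.0
clock: 7.35
eef_pos: [635.6, 156.0, 112.7]
tcp_rot: [-3.14, -0.441, -0.031]
contact_force: [-4.4, -3.1, 8.1]
opening: 0.706
grasp_force: 48.2
t 7.35 pos [635.6 156.  112.7] F [-4.4 -3.1  8.1] open 0.71 grip 48.2 q [ 0.31  0.43  1.98 -0.43  0.34  2.28]
shift [-0.0029  0.0041  0.0028] turn [-0.0024 -0.0047  0.0012] mm 6 deg 0.3
```

```bash
python3 -m crank '[[0,0.001,0,0,0,0,0.5],[0,0.002,0,0,0,0,0.5],[0,0.002,0,0,0,0,0.5]]'; python3 -c "
from h import *
to(W(0,65),LEAN)
from rig import r; s=r.sense(); print(s['wrist_torque'])"
```

```text
clock: 7.65
eef_pos: [635.8, 154.6, 112.5]
tcp_rot: [-3.139, -0.442, -0.031]
contact_force: [-4.7, 0.4, 7.4]
opening: 0.701
grasp_force: 47.6
t 7.65 pos [635.8 154.6 112.5] F [-4.7  0.4  7.4] open 0.7 grip 47.6 q [ 0.3   0.43  1.98 -0.42  0.34  2.28]
shift [-0.003   0.0027  0.0025] turn [-0.0035 -0.0052  0.0012] mm 5 deg 0.4
[0.36359903 0.3719601  0.14332409]
```

```bash
python3 -m crank '[[0,0,-0.003,0,0,0,0.5],[0,0,-0.007,0,0,0,0.5],[0,0,-0.012,0,0,0,0.5],[0,0,-0.017,0,0,0,0.5],[0,0,-0.022,0,0,0,0.5]]'; python3 -c "
from h import *
to(W(0,180),LEAN)"
```

```text
clock: 8.15
eef_pos: [625.8, 154.4, 131.6]
tcp_rot: [-3.14, -0.44, -0.03]
contact_force: [2.8, -0.0, -4.6]
opening: 0.706
grasp_force: 49.6
t 8.15 pos [625.8 154.4 131.6] F [ 2.8 -0.  -4.6] open 0.71 grip 49.6 q [ 0.31  0.38  1.99 -0.39  0.38  2.25]
shift [-0.0018  0.002  -0.0909] turn [-0.0024 -0.0033  0.0015] mm 91 deg 0.3
```

Drag is about 5 N along the axis, as expected. I carry on straight.

```bash
python3 -m crank '[[0,0,-0.006,0,0,0,0.5],[0,0,-0.012,0,0,0,0.5],[0,0,-0.018,0,0,0,0.5],[0,0,-0.024,0,0,0,0.5],[0,0,-0.03,0,0,0,0.5]]';python3 -m crank '[[0,0,-0.01,0,0,0,0.5],[0,0,-0.02,0,0,0,0.5],[0,0,-0.03,0,0,0,0.5],[0,0,-0.045,0,0,0,0.5],[0,0,-0.06,0,0,0,0.5]]'; python3 - <<'E'
from h import *
from rig import cams
to(W(0,180),LEAN)
ft=cams.grab_frame("scene"); a=cv2.resize(ft["image"][170:290,260:410],(750,600),interpolation=cv2.INTER_CUBIC)
cv2.imwrite("pics/p2.png",a[:,:,::-1])
E
```

```text
clock: 8.65
eef_pos: [613.2, 154.8, 159.3]
tcp_rot: [-3.14, -0.44, -0.03]
contact_force: [0.2, 0.3, -1.6]
opening: 0.702
grasp_force: 50.7
clock: 9.15
eef_pos: [587.2, 155.4, 214.0]
tcp_rot: [-3.14, -0.44, -0.03]
contact_force: [0.6, 0.6, -0.8]
opening: 0.703
grasp_force: 50.7
t 9.15 pos [587.2 155.4 214. ] F [ 0.6  0.6 -0.8] open 0.7 grip 50.7 q [ 0.34  0.21  2.01 -0.3   0.53  2.17]
shift [-0.0019  0.002   0.0001] turn [-0.0026 -0.0036  0.0015] mm 3 deg 0.3
```

View pics/p2.png

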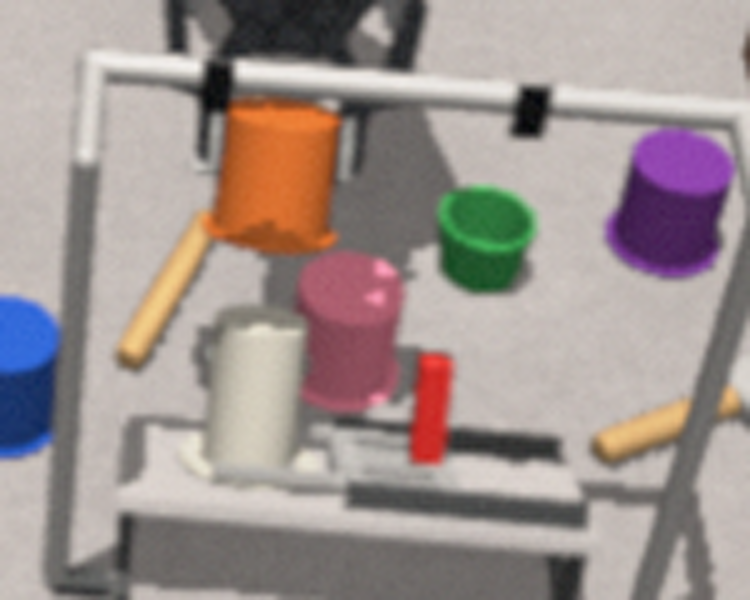

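The white pot is still seated at crop (258,390) with the bolt closed, and the orange pot is clear of it in the gripper at (275,170). Next I carry it to the mat.

```bash
python3 - <<'E'
from h import *
to(np.array([580,-10,255.]),Rs*Ro.from_euler("y",-15,degrees=True)*Ro.from_euler("x",np.pi))
E
```

```text
t 9.2 pos [587.5 155.7 216.3] F [ 0.5 -0.4  1.4] open 0.71 grip 50.7 q [ 0.34  0.2   2.01 -0.3   0.53  2.17]
shift [ 0.0144  0.1658 -0.0365] turn [-0.0033 -0.1806  0.0014] mm 170 deg 10.4
```

```bash
python3 -m crank '[[0,0.025,-0.02,0,-0.02,0,0.5],[0.004,0.06,-0.03,0,-0.06,0,0.5],[0.008,0.1,-0.036,0,-0.1,0,0.5],[0.012,0.135,-0.036,0,-0.14,0,0.5],[0.014,0.166,-0.036,0,-0.18,0,0.5]]'; python3 - <<'E'
from h import *
to(np.array([643,-205,140.]),DOWN)
E
```

```text
clock: 9.7
eef_pos: [580.3, -12.0, 252.5]
tcp_rot: [-3.139, -0.26, -0.03]
contact_force: [0.4, 0.7, -1.8]
opening: 0.707
grasp_force: 50.8
t 9.7 pos [580.3 -12.  252.5] F [ 0.4  0.7 -1.8] open 0.71 grip 50.8 q [-0.02  0.16  1.91  0.    0.81  1.58]
shift [0.0372 0.1913 0.1259] turn [-0.0024 -0.2604  0.0022] mm 232 deg 14.9
```

```bash
python3 -m crank '[[0.005,0.035,0,0,-0.05,0,0.5],[0.015,0.075,0.01,0,-0.1,0,0.5],[0.025,0.115,0.02,0,-0.16,0,0.5],[0.035,0.155,0.05,0,-0.22,0,0.5],[0.037,0.191,0.09,-0.002,-0.26,0.002,0.5]]'; python3 - <<'E'
from h import *
to(np.array([643,-205,75.]),DOWN)
E
```

```text
clock: 10.2
eef_pos: [635.0, -202.5, 178.5]
tcp_rot: [3.14, -0.004, -0.032]
contact_force: [1.4, 1.4, -0.9]
opening: 0.704
grasp_force: 50.8
t 10.2 pos [ 635.  -202.5  178.5] F [ 1.4  1.4 -0.9] open 0.7 grip 50.8 q [-0.31  0.48  1.6  -0.    1.05  1.29]
shift [0.0077 0.002  0.1035] turn [ 0.0016 -0.0035 -0.0002] mm 104 deg 0.2
```

```bash
python3 -m crank '[[0.004,0.001,0.025,0,0,0,0.5],[0.0077,0.002,0.055,0,-0.003,0,0.5],[0.0077,0.002,0.08,0,-0.003,0,0.5],[0.0077,0.002,0.098,0,-0.0035,0,0.5],[0.0077,0.002,0.1035,0,-0.0035,0,0.5]]'; python3 -m crank '[[0,0,0.004,0,0,0,0.5],[0,0,0.004,0,0,0,0.5]]'; python3 - <<'E'
from h import *
from rig import cams
to(np.array([643,-205,56.]),DOWN)
ft=cams.grab_frame("scene"); a=cv2.resize(ft["image"][180:300,120:270],(750,600),interpolation=cv2.INTER_CUBIC)
cv2.imwrite("pics/m1.png",a[:,:,::-1])
E
```

```text
clock: 10.7
eef_pos: [638.9, -201.6, 71.4]
tcp_rot: [-3.141, 0.006, -0.032]
contact_force: [-0.2, 1.5, -1.4]
opening: 0.704
grasp_force: 50.7
clock: 10.9
eef_pos: [640.5, -202.1, 70.0]
tcp_rot: [3.141, 0.003, -0.032]
contact_force: [-0.9, 0.1, -1.3]
opening: 0.705
grasp_force: 50.7
t 10.9 pos [ 640.5 -202.1   70. ] F [-0.9  0.1 -1.3] open 0.7 grip 50.7 q [-0.31  0.62  1.65 -0.    0.88  1.3 ]
shift [0.0027 0.0029 0.0139] turn [0.0004 0.0026 0.0004] mm 14 deg 0.2
```

View pics/m1.png

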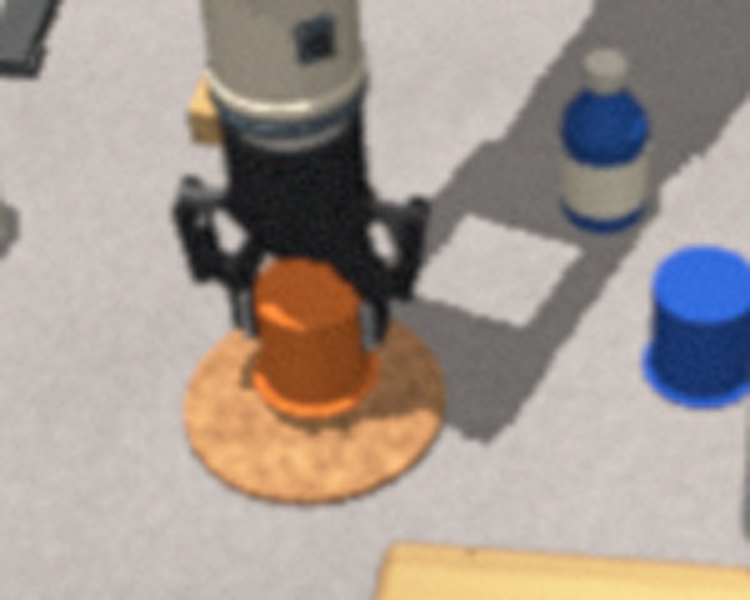

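The pot is upright over the mat, rim at crop (315,385) against the mat centre at (315,405), and about 12 mm above it. I lower it slowly with a small +x correction.

```bash
python3 -m crank '[[0.003,0.001,0.003,0,0,0,0.5],[0.005,0.002,0.005,0,0.001,0,0.5],[0.005,0.002,0.007,0,0.002,0,0.5],[0.005,0.002,0.009,0,0.002,0,0.5],[0.005,0.002,0.009,0,0.002,0,0.5]]'; python3 -m crank '[[0,0,0.001,0,0,0,0.5],[0,0,0.001,0,0,0,0.5]]'; python3 -c "
from h import *
to(np.array([643,-205,56.]),DOWN)"
```

```text
clock: 11.45
eef_pos: [644.6, -204.1, 59.8]
tcp_rot: [-3.142, 0.002, -0.032]
contact_force: [-0.0, 0.4, -0.5]
opening: 0.705
grasp_force: 50.7
clock: 11.65
eef_pos: [644.8, -204.2, 59.1]
tcp_rot: [3.142, 0.002, -0.032]
contact_force: [-0.2, 0.2, -2.0]
opening: 0.7
grasp_force: 50.7
t 11.65 pos [ 644.8 -204.2   59.1] F [-0.2  0.2 -2. ] open 0.7 grip 50.7 q [-0.31  0.64  1.64 -0.    0.86  1.29]
shift [-0.0018  0.0009  0.0031] turn [0.     0.0018 0.0002] mm 4 deg 0.1
```

```bash
python3 -m crank '[[0,0,0.001,0,0,0,0.5],[0,0,0.0015,0,0,0,0.5],[0,0,0.002,0,0,0,0.5],[0,0,0.002,0,0,0,0.5]]'; python3 -m crank '[[0,0,0.0005,0,0,0,0.5],[0,0,0.001,0,0,0,0.5],[0,0,0.001,0,0,0,0.5]]'
```

```text
clock: 12.05
eef_pos: [644.9, -204.2, 57.1]
tcp_rot: [3.141, 0.002, -0.032]
contact_force: [0.0, -0.3, -1.5]
opening: 0.703
grasp_force: 50.7
clock: 12.35
eef_pos: [644.9, -204.2, 56.1]
tcp_rot: [3.142, 0.002, -0.032]
contact_force: [0.2, -0.0, -0.9]
opening: 0.703
grasp_force: 50.7
```

```bash
for i in 1 2; do python3 -m crank '[[0,0,0.0005,0,0,0,0.5],[0,0,0.001,0,0,0,0.5],[0,0,0.001,0,0,0,0.5]]' | egrep 'pos|force'; done
```

```text
eef_pos: [645.0, -204.3, 55.6]
contact_force: [-1.6, -0.5, 3.9]
grasp_force: 50.6
eef_pos: [645.1, -204.4, 55.5]
contact_force: [-4.0, 0.1, 12.3]
grasp_force: 50.1
```

Seated: contact shows as 12 N. I ease off 1 mm, lower the grip force, open and go up.

```bash
python3 -m crank '[[0,0,-0.001,0,0,0,0.5],[0,0,-0.001,0,0,0,0.5]]' 20; python3 -m crank '[[0,0,-0.001,0,0,0,0.2],[0,0,-0.001,0,0,0,0.1],[0,0,-0.001,0,0,0,0],[0,0,-0.001,0,0,0,0],[0,0,-0.001,0,0,0,0]]'; python3 -m crank '[[0,0,-0.015,0,0,0,0],[0,0,-0.04,0,0,0,0],[0,0,-0.08,0,0,0,0],[0,0,-0.12,0,0,0,0],[0,0,-0.16,0,0,0,0]]'; python3 -m crank '[[-0.03,0,-0.04,0,0,0,0],[-0.07,0,-0.06,0,0,0,0],[-0.11,0,-0.06,0,0,0,0],[-0.15,0,-0.06,0,0,0,0],[-0.15,0,-0.06,0,0,0,0]]'; python3 - <<'E'
from h import *
from rig import cams
fs=cams.grab_frame("scene"); a=cv2.resize(fs["image"][150:300,140:400],(800,462),interpolation=cv2.INTER_CUBIC)
cv2.imwrite("pics/m2.png",a[:,:,::-1])
print(blobs(fs,(0,170,90),(4,255,255),(320,220,400,290))[0])
b=blobs(fs,(3,190,60),(12,255,255),(150,200,220,280)); print(b[0])
E
```

```text
clock: 13.15
eef_pos: [645.1, -204.3, 55.6]
tcp_rot: [3.141, 0.001, -0.032]
contact_force: [-1.7, -0.8, 5.7]
opening: 0.704
grasp_force: 50.4
clock: 13.65
eef_pos: [644.9, -204.2, 56.1]
tcp_rot: [3.142, 0.002, -0.032]
contact_force: [-0.4, 0.7, 0.7]
opening: 1.006
grasp_force: 0.0
clock: 14.15
eef_pos: [645.0, -204.2, 219.0]
tcp_rot: [3.141, 0.001, -0.032]
contact_force: [0.4, -0.4, 0.5]
opening: 1.002
grasp_force: 0.0
clock: 14.65
eef_pos: [490.9, -198.9, 277.6]
tcp_rot: [3.142, 0.003, -0.033]
contact_force: [0.6, 0.0, -0.3]
opening: 0.999
grasp_force: 0.0
[([342, 241, 8, 21, 115], array([345.8, 251.3]))]
[([171, 245, 23, 22, 370], array([182. , 256.9]))]
```

View pics/m2.png

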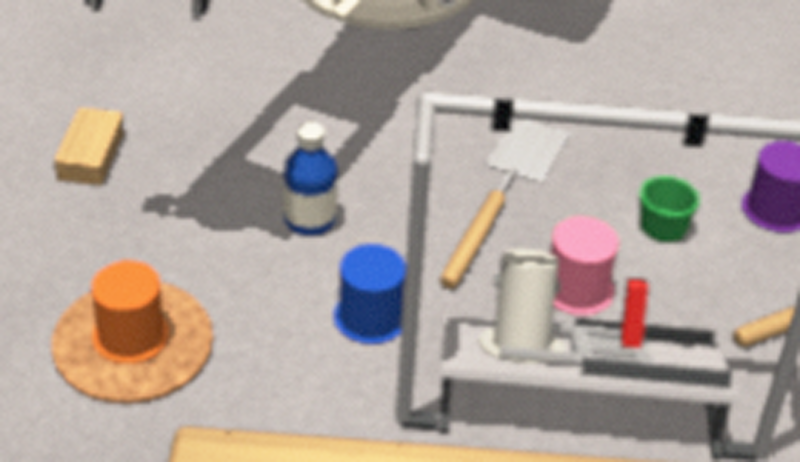

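The orange pot stands upright wholly on the mat, rim at crop (130,333). The white pot is seated at (527,300), the bolt is still home with the knob at (635,313), and everything else is where it was. I hand in.

```bash
python3 -c "
from rig import sign_off; print(sign_off())"
```

```text
the job is handed in; nothing more can be done
None
```

The job is handed in at about 15 s on the robot's clock: bolt slid home to its stop, orange pot drawn off along its axis and set upright on the cork mat, and in the last picture the white pot is still seated, the bolt closed and the bystanders in view unmoved.

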